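# Rotate the glue sticks in the supply rack

## Task

Restock the glue sticks first-in, first-out: first bring the old glue stick, which stands at the back of its lane in the supply rack, forward in the same lane until it is right up against the front lip. Then stand the new glue stick from the pen tray behind it, at the back of that lane where the old one was. Leave both sticks upright on the lane floor and do not disturb anything else in the rack or the pen tray.

Things in the scene. Friction and masses are not known exactly. Their poses are not given: they have to be found in the camera images.
- rack: grey desktop supply rack, fixed, 180 mm deep (its x, growing to the back), 246 mm wide (y), 158 mm high. Origin: centre of its underside on the worktop; z up. Three lanes side by side run along its x, centres at y = +80.5, 0, -80.5 mm, inner width 77 mm, floor 8 mm and divider tops 28 mm above the worktop. Back panel: inner face at x = +86 mm, with narrow flanges at its two ends from x = +77 mm
- lip (a point): rack's front lip: top inner edge, at rack x = -86 mm, y = 0, 22 mm above the worktop; runs across all lanes. A stick that touches it has its axis at rack x = -73 mm. Axes as the rack's
- overhang (a point): lower front edge of the shallow top shelf that overhangs the back of all lanes: rack x = +50 mm, y = 0, 132 mm above the worktop. The shelf reaches from here to the back panel and up to 158 mm, with a fixed marker and pen in it. A gripper coming straight down over the back of a lane hits it; tilted 35 to 45 degrees, fingers pointing down and to the back, it clears. Axes as the rack's
- lane_l (a point): middle of the floor of the left lane (rack x = 0, y = +80.5 mm, 8 mm above the worktop); axes as the rack's
- lane_m (a point): the same for the middle lane (rack y = 0)
- lane_r (a point): the same for the right lane (rack y = -80.5 mm)
- desk_tray: low black pen tray, fixed on the worktop right of the rack, 160 mm deep (its x) and 280 mm wide (its y), walls 27 mm high, floor about 3 mm above the worktop; a wall across at y = -22 mm divides it in two. Origin: centre of its underside
- old_stick_centre (a point): the old glue stick, plain white barrel with a dark grey cap: an upright round rod 26 mm in diameter and 88 mm high, about 30 g, best gripped across its diameter in its upper half. This point is its centre, 44 mm above its foot; its z axis runs up the stick. Its yaw has no meaning. It stands at the back of one of the three lanes, at rack x = +32 to +42 mm, near the middle of the lane's width; the only stick in the rack
- new_stick_centre (a point): the new glue stick, plain white barrel with a dark grey cap: an upright round rod 26 mm in diameter and 88 mm high, about 30 g, best gripped across its diameter in its upper half. This point is its centre, 44 mm above its foot; its z axis runs up the stick. Its yaw has no meaning. It stands in the left-hand compartment of the low black pen tray, right of the rack
- eraser: eraser in a grey sleeve, 21 x 48 x 12 mm, lies in one lane of the rack; a bystander. Origin: centre of its underside
- lane_clip: black binder clip with two wire arms, 29 x 32 x 36 mm high, stands in one lane of the rack; a bystander. Origin: centre of its underside
- highlighter: highlighter pen, 14 x 125 x 16 mm, lies in the pen tray behind the new stick; a bystander. Origin: centre of its underside
- clip_tub: round grey dish of paper clips, 66 mm across, 34 mm high; a bystander. Origin: centre of its underside
- staple_remover: staple remover, 20 x 59 x 16 mm high; a bystander. Origin: centre of its underside
- rubber_stamp: wooden-handled rubber stamp, stands 65 mm high on a 20 x 48 mm foot; a bystander. Origin: centre of its underside

How it is judged:
By the outcome, as a careful person would: the job done as asked, in the order asked, and still so for the second after the job is handed in, with the robot touching nothing.
It also fails if it takes over 58 s, if anything falls off the work surface, if the arm or the gripper's body presses on something with over 40 N, if the wrist force passes 120 N, or if a joint passes its speed limit or range.

## Robot

A 6-joint arm with a two-finger parallel gripper is mounted at the origin on a cart in front of the work surface, level with it; the furniture and walls round the work are solid. World frame = base frame: x ahead of the robot, y to its left, z up, the work surface at z = 0. Lengths are in m, angles in rad, forces in N, time in s.
With the tool pointing down it reaches from about 0.35 to 0.775 m from the base axis. Payload 5.5 kg.
Tool frame: the origin (TCP) lies at the very end of the fingers, on their centre line; the grasp point (between the pads) lies 19 mm behind it; z points along the fingers, x is the direction in which the jaws open and shut, and the axes are right-handed (so a half turn about z gives the same grasp; the last joint's range is limited). The gripper opens to 85 mm and grips with 20 to 120 N. Pads are 22 mm wide; open, the fingers measure 114 mm over their backs; the gripper's body (76 mm by 85 mm) begins 54 mm behind the grasp point. The pads swing forward as they close: fully open they stand 13 mm farther back than shut.
Start: joints at [1.207, 0.313, 0.046, 1.304, 0, 1.431], TCP at [0.128, 0.561, 0.231] pointing down, gripper open.
Joint ranges: [-2.76, 2.76], [-0.86, 1.69], [-1.03, 1.26], [-2.2, 2.34], [-1.47, 1.5], [-3.14, 3.14]. Speed limits (rad/s): [2.57, 2.57, 3.14, 3.14, 3.14, 3.14].

## Interface

Orientations are given as a unit quaternion [w, x, y, z].
In Python, from workcell import env gives the robot as it stands.
- The arm moves only by the shell command python3 -m inch 'ROWS' [FORCE]. ROWS is JSON, a list of rows, each a list of 7 numbers: the turn, a rotation vector about the tool's x, y, z each as a share of 8 degrees, from -1 to 1, then the shift along the tool's x, y, z each as a share of 0.05 m, from -1 to 1, then the closure, from 0 (fully open) to 1 (shut). A call has 1 to 12 rows; each row shifts and turns the commanded pose from where the row before left it, along the tool's axes as they then stand; what a row does not reach is not made up. A row lasts 1/10 s, in which the tool goes at most 50 mm and 8.59 degrees, less where a joint would pass 70% of its speed; a pose out of reach is approached as far as the arm can. A call with a number of a shift or a turn outside -1 to 1 is refused whole. A call with a gripper value outside its range is refused whole. The fingers move at their own pace and stop on an object; FORCE is the grip in N (left out, the last holds). Time passes only in rows, so rows that do not move let the fingers close. It gives the time, the measured TCP pose, the force and the opening at its end, in the units of the state.
- env.get_state(): the state, without advancing time (a new reading comes with each control period).
- env.read_camera(name): name is "scene" or "top" or "wrist"; returns the picture (400x640x3 uint8, red, green, blue); there is no depth.
- env.calibration(name): a dict with "fx", "fy", "cx", "cy" (pixels), "rvec" (rotation vector, rad) and "tvec" (3), from world to camera coordinates, as OpenCV has them; the wrist camera has in their place "hand_eye" (4x4, takes a point from camera to tool coordinates, whose origin is the TCP and whose axes are the tool frame's). Camera axes: x right, y down, z forward; pixel columns grow to the right and rows downward; lengths in m; the calibration is good to about 2 mm. A picture is of the moment at which its call begins: read the wrist's pose just before it. calibration takes no time and is no camera call.
- env.hand_in(): hands the job in, once; it reports no verdict.
The state is a dict: "clock": time; "joint_pos": joint angles; "qvel": joint speeds; "tau": joint torques, N m; "tcp_pos": TCP position; "orientation": TCP orientation; "wrist_force": force on the tool from outside, world axes, zero at the start; "ft_torque": the same for the moment, N m; "finger_gap": finger opening in m.
Only numpy, scipy, OpenCV 4.12 (cv2) and the standard library are available. Lean on these libraries where they do the work, as an engineer would, in place of code of your own. Each camera call takes 0.05 s, during which the arm holds its last target.

## Working session

There is one attempt and no reset: what is moved stays moved. The work goes in short steps, Python scripts to look and compute and a shell command to move; the robot and the scene stay as the last step left them, time stands still between calls to the robot, and variables do not carry over. Pictures are saved under pics/ and viewed, and the job is handed in when it is done.

```bash
mkdir -p pics; ls
python3 - <<'E'
from workcell import env
import cv2
s=env.get_state();print({k:s[k] for k in ('clock','tcp_pos','orientation','finger_gap','wrist_force')})
for n in ('scene','top'):
    print(n,env.calibration(n)); cv2.imwrite(f'pics/{n}0.png',env.read_camera(n)[:,:,::-1])
print(env.calibration('wrist'))
E
```

```text
pics
{'clock': 0.0, 'tcp_pos': array([0.12745362, 0.56016547, 0.23041929]), 'orientation': array([ 4.66413066e-04,  7.81651567e-01,  6.23714677e-01, -7.82236181e-04]), 'finger_gap': 0.085246968694344, 'wrist_force': array([-0.11269705,  0.74682237,  0.12729241])}
scene {'fx': 362.8427846100047, 'fy': 362.8427846100047, 'cx': 318.93004283826764, 'cy': 198.78763392891466, 'rvec': array([ 1.13867217, -2.1502251 ,  1.18578289]), 'tvec': array([0.2361926 , 0.36596555, 0.5431753 ])}
top {'fx': 449.1328850311967, 'fy': 449.1328850311967, 'cx': 320.7563656861515, 'cy': 197.5638057830654, 'rvec': array([ 2.16204872, -2.10860686,  0.21147188]), 'tvec': array([-0.12187164,  0.57301806,  1.080586  ])}
{'fx': 321.65497777376135, 'fy': 321.65497777376135, 'cx': 320.8245426793429, 'cy': 201.28469925372926, 'hand_eye': array([[ 9.99999480e-01, -7.58707203e-04,  6.81497908e-04,
        -1.11039932e-04],
       [ 5.22158474e-04,  9.54908103e-01,  2.96901064e-01,
        -7.47806776e-02],
       [-8.76028850e-04, -2.96900554e-01,  9.54908003e-01,
        -1.43419596e-01],
       [ 0.00000000e+00,  0.00000000e+00,  0.00000000e+00,
         1.00000000e+00]])}
```

View pics/scene0.png

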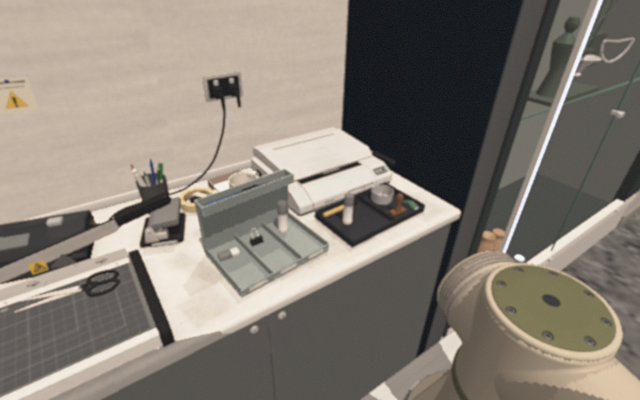

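View pics/top0.png

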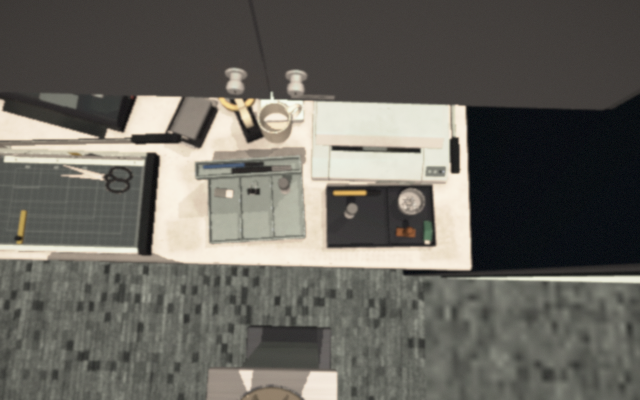

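The old stick is in the right lane (scene ~(283,215), top ~(285,183)). The new stick is in the tray (scene ~(348,208), top ~(350,210)). Next I zoom in and project some known points.

```bash
cat > h.py <<'E'
import numpy as np, cv2
from workcell import env
from scipy.spatial.transform import Rotation as R
def KRt(n):
    c=env.calibration(n);K=np.array([[c['fx'],0,c['cx']],[0,c['fy'],c['cy']],[0,0,1]])
    if n!='wrist': return K,cv2.Rodrigues(c['rvec'])[0],c['tvec']
    s=env.get_state();q=s['orientation'];T=np.eye(4);T[:3,:3]=R.from_quat(q,scalar_first=True).as_matrix();T[:3,3]=s['tcp_pos']
    M=np.linalg.inv(T@c['hand_eye']);return K,M[:3,:3],M[:3,3]
def proj(P,c):
    K,r,t=c;p=(np.asarray(P)@r.T+t)@K.T;return p[...,:2]/p[...,2:]
def ray(uv,c):
    K,r,t=c;d=r.T@np.linalg.solve(K,np.array([uv[0],uv[1],1.]));return -r.T@t,d/np.linalg.norm(d)
def onz(uv,z,c):
    o,d=ray(uv,c);return o+d*(z-o[2])/d[2]
E
python3 - <<'E'
from h import *
for n in('scene','top'):
    c=KRt(n);print(n,proj([[0,0,0],[.127,.56,.23],[.5,0,0],[.5,.2,0]],c).round(1))
for n,b in(('scene',(190,165,440,300)),('top',(185,140,445,260))):
    im=cv2.imread(f'pics/{n}0.png')[b[1]:b[3],b[0]:b[2]];cv2.imwrite(f'pics/{n}0z.png',cv2.resize(im,None,fx=3,fy=3,interpolation=cv2.INTER_CUBIC))
E
```

```text
scene [[ 476.7  443.3]
 [-135.6  635.6]
 [ 299.1  255.9]
 [ 221.   290.3]]
top [[270.1 435.7]
 [-27.9 400.5]
 [278.4 228.7]
 [201.4 226.8]]
```

View pics/scene0z.png

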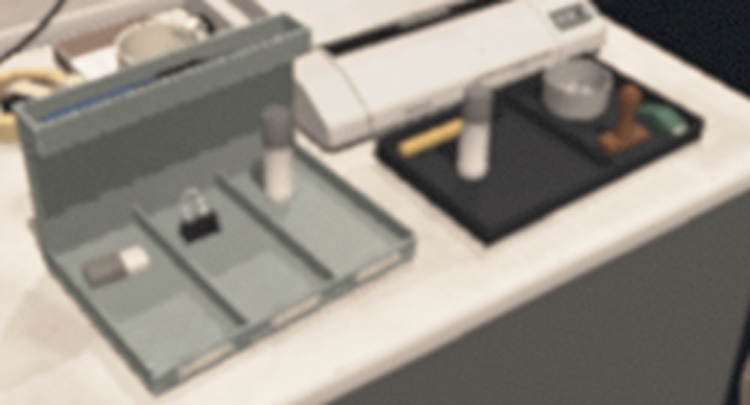

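View pics/top0z.png

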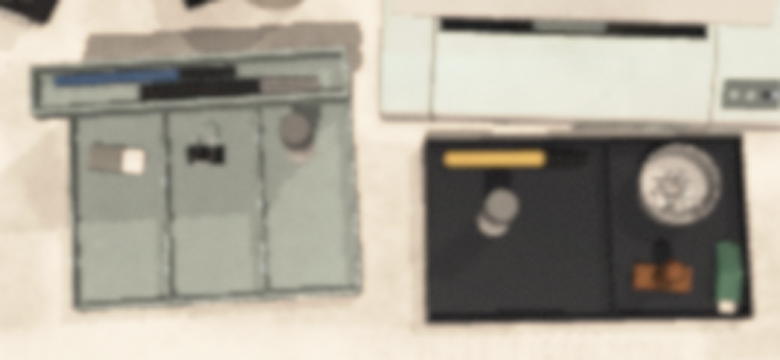

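Run:
```python
from h import *
t=KRt('top');s=KRt('scene')
zt=lambda u,v:(u/3+185,v/3+140); zs=lambda u,v:(u/3+190,v/3+165)
print('FL',onz(zt(76,307),.022,t)[:2],'FR',onz(zt(360,293),.022,t)[:2])
print('shelf FL',onz(zt(35,115),.158,t)[:2],'FR',onz(zt(350,99),.158,t)[:2],'BL',onz(zt(33,67),.158,t)[:2],'BR',onz(zt(347,50),.158,t)[:2])
print('scene FLbot',onz(zs(157,390),0,s)[:2],'FRbot',onz(zs(412,258),0,s)[:2])
print('old top',onz(zt(296,131),.096,t)[:2],'scene',onz(zs(278,110),.096,s)[:2],'foot',onz(zs(279,194),.008,s)[:2])
print('new top',onz(zt(502,206),.091,t)[:2],'scene',onz(zs(480,88),.091,s)[:2],'foot',onz(zs(472,172),.003,s)[:2])
```

```text
FL [0.45867367 0.16915698] FR [ 0.47650101 -0.07022553]
shelf FL [0.59386996 0.17934104] FR [ 0.61313051 -0.06046989] BL [0.63153779 0.18359612] BR [ 0.65196613 -0.05695269]
scene FLbot [0.46191059 0.16736927] FRbot [ 0.47654942 -0.06824321]
old top [ 0.59998386 -0.01570737] scene [ 0.60277516 -0.01723493] foot [ 0.60335509 -0.01480853]
new top [ 0.543592   -0.18422445] scene [ 0.54301056 -0.18672719] foot [ 0.54011026 -0.18207757]
```

```bash
cat >> h.py <<'E'
YAW=.077; C=np.array([.555,.056])
def Rt(tilt,yaw=YAW):
    cy,sy=np.cos(yaw),np.sin(yaw);t=np.radians(tilt)
    z=np.array([np.sin(t)*cy,np.sin(t)*sy,-np.cos(t)]);x=np.array([-sy,cy,0]);return np.c_[x,np.cross(z,x),z]
def cur():
    s=env.get_state();return np.array(s['tcp_pos']),R.from_quat(s['orientation'],scalar_first=True).as_matrix(),s
def plan(p,M=None):
    p0,R0,s=cur(); d=R0.T@(np.array(p)-p0)
    print('clock %.2f pos'%s['clock'],p0.round(4),'shift units(0.05) in present axes',(d/.05).round(3))
    if M is not None:
        print('turn units(8deg) present axes',(np.degrees(R.from_matrix(R0.T@M).as_rotvec())/8).round(3),'; shift in final axes',(M.T@(np.array(p)-p0)/.05).round(3))
def rk(p): # world xy -> rack xy
    d=np.array(p)[:2]-C;c,s_=np.cos(YAW),np.sin(YAW);return np.array([c*d[0]+s_*d[1],-s_*d[0]+c*d[1]])
def wd(p):
    c,s_=np.cos(YAW),np.sin(YAW);return C+np.array([c*p[0]-s_*p[1],s_*p[0]+c*p[1]])
E
python3 - <<'E'
from h import *
print(rk([.602,-.016]),rk([.542,-.185]))
plan([.40,-.02,.26],Rt(40))
plan([.538,-.021,.145],Rt(40))
E
```

```text
[ 0.04132221 -0.07540209] [-0.03150015 -0.2392859 ]
clock 0.10 pos [0.1274 0.5602 0.2305] shift units(0.05) in present axes [-10.106   7.89   -0.575]
turn units(8deg) present axes [-4.965  0.763 -2.062] ; shift in final axes [-11.989   3.859   2.468]
clock 0.10 pos [0.1274 0.5602 0.2305] shift units(0.05) in present axes [-9.509 10.587  1.723]
turn units(8deg) present axes [-4.965  0.763 -2.062] ; shift in final axes [-12.222   4.487   5.998]
```

```bash
python3 -m inch '[[0,0,0,-0.56,0.44,-0.03,0],[0,0,0,-0.56,0.44,-0.03,0],[0,0,0,-0.56,0.44,-0.03,0],[0,0,0,-0.56,0.44,-0.03,0],[0,0,0,-0.56,0.44,-0.03,0],[0,0,0,-0.56,0.44,-0.03,0],[0,0,0,-0.56,0.44,-0.03,0],[0,0,0,-0.56,0.44,-0.03,0],[0,0,0,-0.56,0.44,-0.03,0],[0,0,0,-0.56,0.44,-0.03,0],[0,0,0,-0.56,0.44,-0.03,0],[0,0,0,-0.56,0.44,-0.03,0]]' && python3 -m inch '[[0,0,0,-0.56,0.44,-0.03,0],[0,0,0,-0.56,0.44,-0.03,0],[0,0,0,-0.56,0.44,-0.03,0],[0,0,0,-0.56,0.44,-0.03,0],[0,0,0,-0.56,0.44,-0.03,0],[0,0,0,-0.56,0.44,-0.03,0],[-0.7,0.1,-0.29,0,0,0,0],[-0.7,0.1,-0.29,0,0,0,0],[-0.7,0.1,-0.29,0,0,0,0],[-0.7,0.1,-0.29,0,0,0,0],[-0.7,0.1,-0.29,0,0,0,0],[-0.7,0.1,-0.29,0,0,0,0]]'; python3 -m inch '[[-0.7,0.1,-0.29,0,0,0,0],[0,0,0,0,0,0,0]]'
python3 - <<'E'
from h import *
print(cur()[1].round(3))
plan([.538,-.021,.145],Rt(40))
print(cur()[2]['joint_pos'])
cv2.imwrite('pics/w1.png',env.read_camera('wrist')[:,:,::-1])
E
```

```text
clock: 1.3
tcp_pos: [0.3105, 0.1731, 0.2492]
orientation: [-0.0, 0.782, 0.624, -0.0]
wrist_force: [1.0, 0.0, -0.1]
finger_gap: 0.0852
clock: 2.5
tcp_pos: [0.4017, -0.0182, 0.2582]
orientation: [0.201, 0.666, 0.686, 0.213]
wrist_force: [-0.5, -1.0, 0.3]
finger_gap: 0.0854
clock: 2.7
tcp_pos: [0.3988, -0.0181, 0.2548]
orientation: [0.23, 0.643, 0.688, 0.245]
wrist_force: [-0.2, -0.4, -1.2]
finger_gap: 0.0852
[[-0.067  0.772  0.632]
 [ 0.998  0.053  0.041]
 [-0.002  0.634 -0.774]]
clock 2.70 pos [ 0.3988 -0.0181  0.2548] shift units(0.05) in present axes [-0.241  0.754  3.457]
turn units(8deg) present axes [-0.086  0.054 -0.047] ; shift in final axes [-0.272  0.711  3.463]
[-0.53313632 -0.59897942 -0.87466929  0.70025358  0.36488279 -0.48787725]
```

View pics/w1.png

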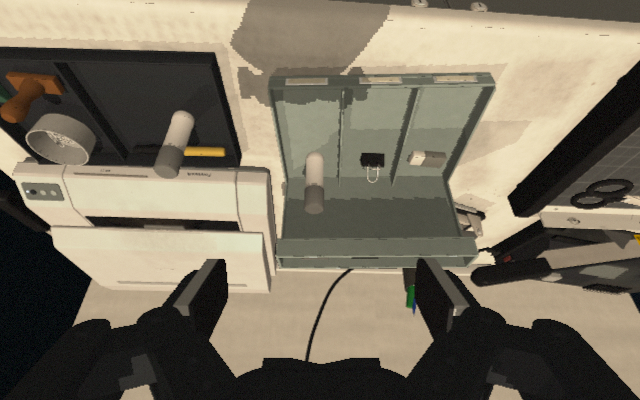

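Wrist view, upside down: the old stick at ~(314,185) with its cap toward the bottom, the rack front lip at row ~78, and the new stick at ~(176,145). I zoom in to get precise points.

Run:
```python
from h import *
im=cv2.imread('pics/w1.png')
cv2.imwrite('pics/w1z.png',cv2.resize(im[60:270,130:510],None,fx=2.1,fy=2.1,interpolation=cv2.INTER_CUBIC))
c=KRt('wrist')
# segment dark caps / white barrels by local intensity rows
g=im.astype(int)
for x0,x1,y0,y1 in((300,330,148,218),(150,200,105,182)):
    for y in range(y0,y1,6): print(y,g[y,x0:x1:2].mean(1).astype(int))
```

```text
148 [150 145 145 148 147 148 146 144 142 135 131 129 127 126 125]
154 [146 144 142 142 127 149 160 162 164 156 141 125 130 126 124]
160 [146 146 146 148 174 182 185 188 187 186 177 162 123 127 127]
166 [134 129  92 137 165 177 179 180 183 177 169 152 123 126 122]
172 [130  94  71 132 158 165 171 174 173 169 161 147 127 125 123]
178 [111 115 112 130 150 157 164 165 166 161 153 139 104 105 103]
184 [105 105 102 112 119 141 112 112 112 148 144 127 104 104 105]
190 [106 103  82  69  74  80  86  86  85  85  75  75  93 103 104]
196 [104 104  79  74  79  88  90  92  91  86  86  78  93 106 104]
202 [77 78 73 81 87 90 95 94 95 91 88 81 75 77 71]
208 [ 80  79  82 102 102 104 102 101 102 101 102  98  78  78  80]
214 [78 76 77 80 77 77 84 82 80 78 78 77 77 77 77]
105 [42 40 41 43 40 41 46 45 45 47 43 39 42 45 45 42 43 41 40 35 39 38 40 39
 38]
111 [ 42  44  46  41  44  45  44  45  45  45  39  45  46  90 134 147 143 115
  68  40  41  41  42  37  40]
117 [ 46  43  44  46  44  45  43  42  42  46  44 150 185 188 189 192 187 184
 173 134 133 105  42  44  40]
123 [ 41  42  42  42  42  45  43  45  39  
[... 302 characters left out ...]
3  37  38 131 155 160 162 160 158 156 147 144 134 120
 106  47  23  26  18  28  28]
147 [ 24  25  25  24  23  33  77  79  86  83  79  81  80  85 105  99  99  94
  94  94  89  83  83  83  88]
153 [ 22  22  22  23  54  82  83  87  87  87  87  80  77  77  69  64  54 137
 152 151 151 153 150 152 153]
159 [29 33 32 77 88 92 92 91 92 91 86 83 78 74 66 60 48 35 32 31 30 31 29 34
 31]
165 [ 39  31  79 102 105 105 109 106 102  96  89  84  78  73  62  52  35  37
  40  35  39  39  35  39  37]
171 [166 165 140 113 112 115 115 117 115 120 116 116 112  76  64 163 163 161
 163 162 161 164 162 164 165]
177 [173 171 170 172 171 171 133 125 118 117 120 120 129 163 166 165 165 164
 167 167 167 166 167 166 166]
```

View pics/w1z.png

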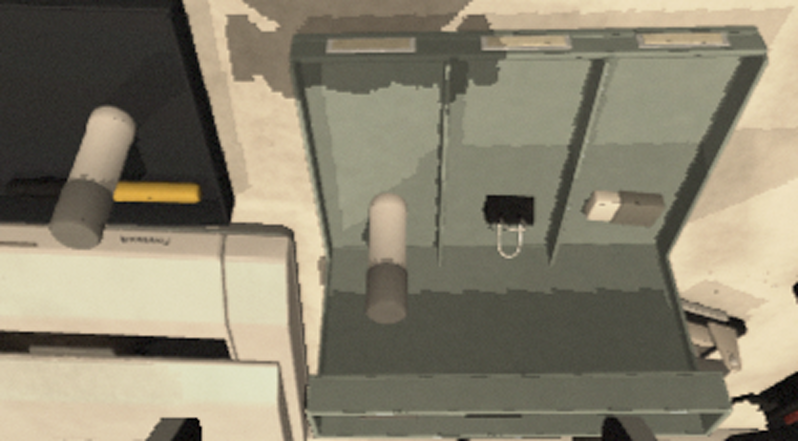

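Run:
```python
from h import *
c=KRt('wrist');z=lambda u,v:(u/2.1+130,v/2.1+60)
f=lambda u,v,h:onz(z(u,v),h,c)[:2]
def show(n,p,q): print(n,p.round(4),rk(p).round(4),q)
show('FRb',f(293,33,0),(-.09,-.123));show('FLb',f(763,28,0),(-.09,.123))
show('FRin',f(301,60,.022),(-.086,-.119));show('FLin',f(754,57,.022),(-.086,.119))
show('shR',f(313,376,.132),(.05,-.123));show('shL',f(725,374,.132),(.05,.123))
show('div1front',f(448,60,.022),(-.086,-.040));show('div2',f(601,58,.022),(-.086,.040))
show('old',onz((314.3,208.5),.096,c)[:2],'');show('old foot edge',onz((314.8,152.5),.008,c)[:2],'edge, -13')
show('new',onz((166.7,172.3),.091,c)[:2],'');show('newfootedge',onz((181,110.5),.003,c)[:2],'')
```

```text
FRb [ 0.4824 -0.0727] [-0.0823 -0.1228] (-0.09, -0.123)
FLb [0.4624 0.179 ] [-0.0829  0.1298] (-0.09, 0.123)
FRin [ 0.4826 -0.0666] [-0.0816 -0.1167] (-0.086, -0.119)
FLin [0.4648 0.1688] [-0.0812  0.1194] (-0.086, 0.119)
shR [ 0.6294 -0.0585] [ 0.0654 -0.1199] (0.05, -0.123)
shL [0.6091 0.1928] [0.0645 0.1322] (0.05, 0.123)
div1front [0.4774 0.0102] [-0.0809 -0.0397] (-0.086, -0.04)
div2 [0.4708 0.0896] [-0.0814  0.04  ] (-0.086, 0.04)
old [ 0.6094 -0.0143] [ 0.0488 -0.0743] 
old foot edge [ 0.5987 -0.0153] [ 0.0381 -0.0744] edge, -13
new [ 0.5514 -0.1857] [-0.0221 -0.2407] 
newfootedge [ 0.5379 -0.1866] [-0.0357 -0.2405]
```

Run:
```python
from h import *
M=Rt(40);G=np.array([.602,-.0155,.068]);p=G-.10*M[:,2];print(p)
plan(p,M)
```

```text
[ 0.5379117  -0.02044458  0.14460444]
clock 2.75 pos [ 0.4003 -0.0188  0.2568] shift units(0.05) in present axes [-0.209  0.701  3.476]
turn units(8deg) present axes [-0.084  0.063 -0.047] ; shift in final axes [-0.244  0.659  3.482]
```

```bash
python3 -m inch '[[-0.08,0.06,-0.05,0,0,0,0],[0,0,0,-0.04,0.12,0.58,0],[0,0,0,-0.04,0.11,0.58,0],[0,0,0,-0.04,0.11,0.58,0],[0,0,0,-0.04,0.11,0.58,0],[0,0,0,-0.04,0.11,0.58,0],[0,0,0,-0.04,0.10,0.58,0],[0,0,0,0,0,0,0],[0,0,0,0,0,0,0],[0,0,0,0,0,0,0]]'
python3 - <<'E'
from h import *
import pickle
c=KRt('wrist');pickle.dump(c,open('c2.pkl','wb'))
cv2.imwrite('pics/w2.png',env.read_camera('wrist')[:,:,::-1])
M=Rt(40);G=np.array([.602,-.0155,.068]);plan(G-.10*M[:,2],M)
print(proj([[.602,-.0155,.096],[.602,-.0155,.008],[.602,-.0155,.052]],c), [proj([*wd(q[:2]),q[2]],c).round(1) for q in ((-.086,-.0405,.022),(-.086,.0405,.022),(-.086,-.119,.022),(.05,-.123,.132),(.05,.123,.132))])
E
```

```text
clock: 3.75
tcp_pos: [0.5402, -0.0195, 0.1468]
orientation: [0.233, 0.637, 0.691, 0.252]
wrist_force: [-0.4, -0.5, -0.1]
finger_gap: 0.085
clock 3.80 pos [ 0.5402 -0.0196  0.1473] shift units(0.05) in present axes [-0.012 -0.071  0.012]
turn units(8deg) present axes [ 0.017 -0.009  0.032] ; shift in final axes [-0.013 -0.07   0.012]
[[319.98364275 227.35824073]
 [320.21007905 139.5240416 ]
 [320.10712711 179.45889838]] [array([385.5,  -9. ]), array([537.8,  -8.2]), array([237.6,  -9.7]), array([251.3, 278.4]), array([601. , 279.2])]
```

View pics/w2.png

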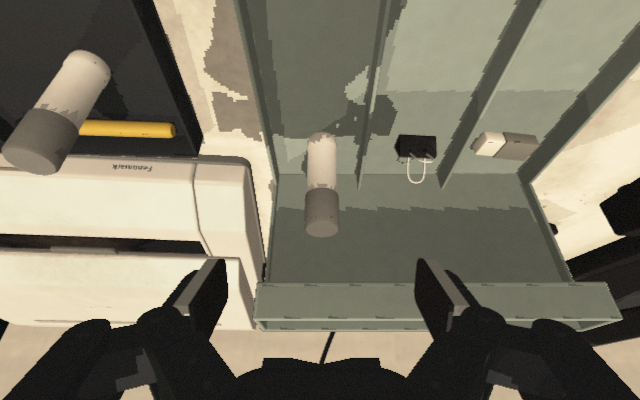

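The projected stick matches the image within ~2 px (cap top at (322,228)). Advancing along the tool axis to grasp height.

Run:
```python
from h import *
M=Rt(40);G=np.array([.602,-.0142,.068]);plan(G+.019*M[:,2],M)
```

```text
clock 3.80 pos [ 0.5402 -0.0196  0.1473] shift units(0.05) in present axes [ 0.011 -0.075  2.393]
turn units(8deg) present axes [ 0.017 -0.009  0.032] ; shift in final axes [ 0.013 -0.069  2.393]
```

```bash
python3 -m inch '[[0.02,-0.01,0.03,0.01,-0.07,0.3,0],[0,0,0,0,0,0.4,0],[0,0,0,0,0,0.4,0],[0,0,0,0,0,0.4,0],[0,0,0,0,0,0.35,0],[0,0,0,0,0,0.3,0],[0,0,0,0,0,0.24,0],[0,0,0,0,0,0,0],[0,0,0,0,0,0,0],[0,0,0,0,0,0,0]]' 30
python3 - <<'E'
from h import *
cv2.imwrite('pics/w3.png',env.read_camera('wrist')[:,:,::-1])
M=Rt(40);G=np.array([.602,-.0142,.068]);plan(G+.019*M[:,2],M)
E
```

```text
clock: 4.8
tcp_pos: [0.6137, -0.0137, 0.0538]
orientation: [0.233, 0.638, 0.689, 0.251]
wrist_force: [-0.4, -0.4, 0.5]
finger_gap: 0.0852
clock 4.85 pos [ 0.6137 -0.0137  0.0538] shift units(0.05) in present axes [0.007 0.004 0.012]
turn units(8deg) present axes [ 0.002  0.004 -0.001] ; shift in final axes [0.007 0.004 0.012]
```

View pics/w3.png

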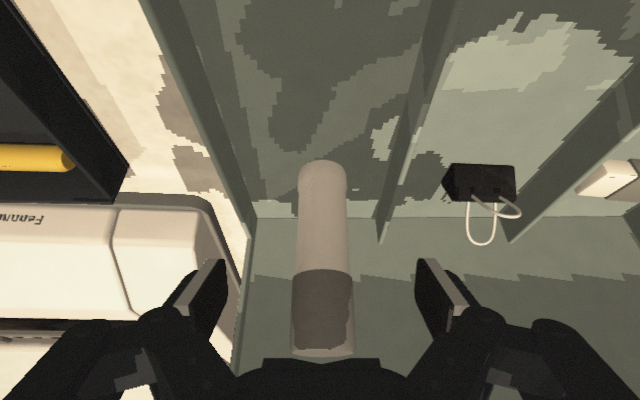

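The stick is centred at column ~322 between the finger tips (222 and 418). Closing.

```bash
python3 -m inch '[[0,0,0,0,0,0,0.4],[0,0,0,0,0,0,0.6],[0,0,0,0,0,0,0.8],[0,0,0,0,0,0,0.8],[0,0,0,0,0,0,0.8],[0,0,0,0,0,0,0.8],[0,0,0,0,0,0,0.8],[0,0,0,0,0,0,0.8]]' 30
python3 - <<'E'
from h import *
cv2.imwrite('pics/w4.png',env.read_camera('wrist')[:,:,::-1])
p,M,s=cur();print(s['wrist_force'],s['finger_gap'])
E
```

```text
clock: 5.65
tcp_pos: [0.6137, -0.0134, 0.0527]
orientation: [0.232, 0.639, 0.69, 0.251]
wrist_force: [-1.5, 0.1, 0.6]
finger_gap: 0.0255
[-0.52137761  0.59713331  1.59740649] 0.02578214536215588
```

View pics/w4.png

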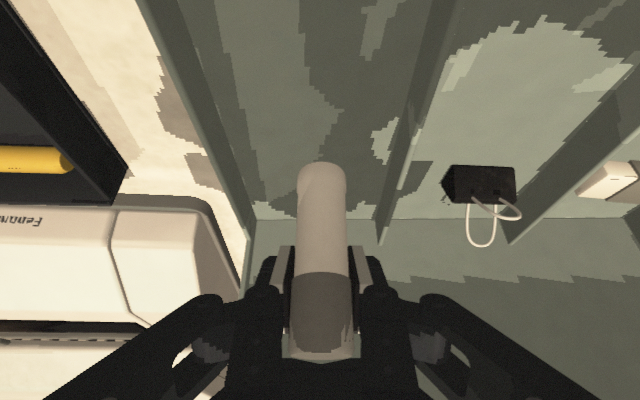

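```bash
python3 -m inch '[[0,0,0,0,0.026,-0.03,0.8],[0,0,0,0,0.026,-0.03,0.8],[0,0,0,0,0,0,0.8],[0,0,0,0,-0.15,-0.126,0.8],[0,0,0,0,-0.24,-0.2,0.8],[0,0,0,0,-0.24,-0.2,0.8],[0,0,0,0,-0.24,-0.2,0.8],[0,0,0,0,-0.24,-0.2,0.8],[0,0,0,0,-0.24,-0.2,0.8],[0,0,0,0,-0.15,-0.126,0.8],[0,0,0,0,0,0,0.8],[0,0,0,0,0,0,0.8]]' 30
python3 - <<'E'
from h import *
import pickle
pickle.dump(KRt('wrist'),open('c5.pkl','wb'))
cv2.imwrite('pics/w5.png',env.read_camera('wrist')[:,:,::-1])
im=env.read_camera('scene')[165:300,190:440,::-1];cv2.imwrite('pics/s5.png',cv2.resize(im,None,fx=3,fy=3,interpolation=cv2.INTER_CUBIC))
p,M,s=cur();print(p,s['wrist_force'],s['finger_gap'],rk(p-.019*M[:,2]),np.linalg.norm(p-[.6137,-.0134,.0527]),s['joint_pos'])
E
```

```text
clock: 6.9
tcp_pos: [0.5384, -0.0258, 0.072]
orientation: [0.22, 0.641, 0.694, 0.243]
wrist_force: [0.2, -0.6, -0.2]
finger_gap: 0.0257
[ 0.53832205 -0.02550426  0.07157171] [-0.81795139  0.62402267 -0.46688715] 0.025336924977748195 [-0.03463816 -0.08013646] 0.07864153152535182 [-0.34550499  0.0308174  -1.02663934 -0.10572553  0.2639381  -0.34046346]
```

View pics/w5.png

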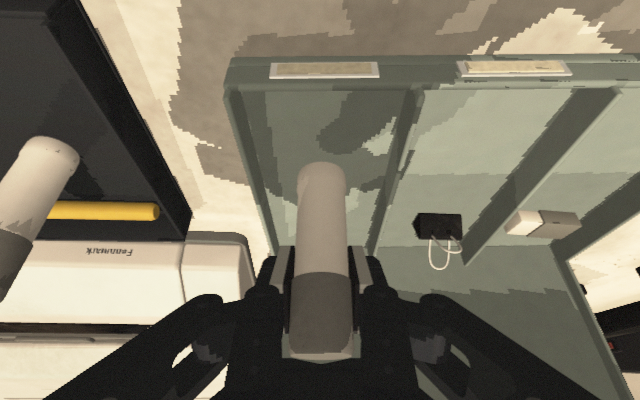

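View pics/s5.png

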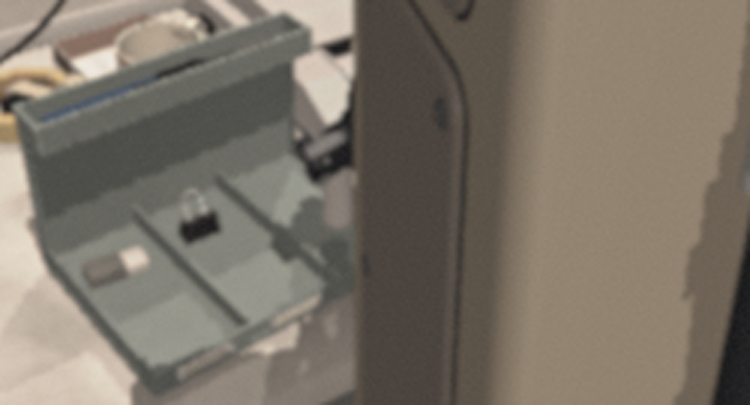

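The wrist view shows the stick held. However, joint 3 reached its range limit (-1.03), so the tool rose and tilted ~2°. I will back up, set the stick down upright mid-lane, and regrasp with the tool vertical.

Run:
```python
from h import *
plan([.5838,-.0157,.060],Rt(40)); plan([.5838,-.0157,.0535],Rt(40))
```

```text
clock 7.00 pos [ 0.5383 -0.0255  0.0716] shift units(0.05) in present axes [0.119 0.582 0.753]
turn units(8deg) present axes [-0.229 -0.059 -0.001] ; shift in final axes [0.126 0.557 0.77 ]
clock 7.00 pos [ 0.5383 -0.0255  0.0716] shift units(0.05) in present axes [0.119 0.502 0.855]
turn units(8deg) present axes [-0.229 -0.059 -0.001] ; shift in final axes [0.126 0.474 0.869]
```

```bash
python3 -m inch '[[0,0,0,0.04,0.2,0.25,0.8],[0,0,0,0.04,0.2,0.25,0.8],[-0.23,-0.06,0,0.04,0.17,0.26,0.8],[0,0,0,0,0,0,0.8],[0,0,0,0,0,0,0.8],[0,0,0,0,0,0,0.8]]' 30
python3 - <<'E'
from h import *
plan([.5838,-.0157,.0535],Rt(40));print(cur()[2]['joint_pos'])
E
```

```text
clock: 7.6
tcp_pos: [0.5826, -0.0155, 0.059]
orientation: [0.232, 0.639, 0.69, 0.251]
wrist_force: [0.2, 0.2, -0.1]
finger_gap: 0.0256
clock 7.60 pos [ 0.5826 -0.0155  0.059 ] shift units(0.05) in present axes [-0.005 -0.052  0.099]
turn units(8deg) present axes [-0.013 -0.002 -0.003] ; shift in final axes [-0.005 -0.052  0.099]
[-0.28343416  0.13960592 -0.99066293 -0.22328648  0.22852442 -0.2810531 ]
```

```bash
python3 -m inch '[[-0.01,0,0,0,-0.035,0.042,0.8],[0,0,0,0,-0.03,0.033,0.8],[0,0,0,0,0,0,0.8],[0,0,0,0,0,0,0.8]]' 30; python3 -m inch '[[0,0,0,0,-0.013,0.015,0.8],[0,0,0,0,0,0,0.8],[0,0,0,0,0,0,0.8]]' 30
```

```text
clock: 8.0
tcp_pos: [0.5832, -0.0158, 0.0544]
orientation: [0.233, 0.638, 0.689, 0.251]
wrist_force: [0.5, 0.5, -0.5]
finger_gap: 0.0253
clock: 8.3
tcp_pos: [0.5833, -0.0157, 0.0535]
orientation: [0.233, 0.638, 0.689, 0.251]
wrist_force: [-0.6, 0.0, -0.6]
finger_gap: 0.0257
```

```bash
python3 -m inch '[[0,0,0,0,-0.013,0.015,0.8],[0,0,0,0,0,0,0.8],[0,0,0,0,0,0,0.8]]' 30;  python3 -m inch '[[0,0,0,0,-0.006,0.008,0.8],[0,0,0,0,0,0,0.8],[0,0,0,0,0,0,0.8]]' 30
```

```text
clock: 8.6
tcp_pos: [0.5837, -0.0157, 0.0528]
orientation: [0.233, 0.638, 0.689, 0.252]
wrist_force: [1.1, 0.6, 0.7]
finger_gap: 0.026
clock: 8.9
tcp_pos: [0.584, -0.0157, 0.0528]
orientation: [0.233, 0.638, 0.689, 0.252]
wrist_force: [-2.5, 0.0, 5.1]
finger_gap: 0.0253
```

Foot contact (5 N). Releasing and backing out along the tool axis.

```bash
python3 -m inch '[[0,0,0,0,0.005,-0.006,0.65],[0,0,0,0,0,0,0.55],[0,0,0,0,0,0,0.4],[0,0,0,0,0,0,0.2],[0,0,0,0,0,0,0],[0,0,0,0,0,0,0]]' 30; python3 -m inch '[[0,0,0,0,0,-0.25,0],[0,0,0,0,0,-0.45,0],[0,0,0,0,0,-0.45,0],[0,0,0,0,0,-0.45,0],[0,0,0,0,0,-0.45,0],[0,0,0,0,0,-0.35,0],[0,0,0,0,0,0,0],[0,0,0,0,0,0,0],[0,0,0,0,0,0,0]]'
python3 - <<'E'
from h import *
import pickle
c=KRt('wrist');pickle.dump(c,open('c6.pkl','wb'))
cv2.imwrite('pics/w6.png',env.read_camera('wrist')[:,:,::-1])
p,M,s=cur();print(p,s['joint_pos'])
G=np.array([.5840,-.0157,.0528])-.019*Rt(40)[:,2];print(G,proj([[G[0],G[1],.096],[G[0],G[1],.008]],c))
E
```

```text
clock: 9.5
tcp_pos: [0.5833, -0.0157, 0.0523]
orientation: [0.233, 0.638, 0.689, 0.251]
wrist_force: [-0.2, -0.2, -0.9]
finger_gap: 0.0852
clock: 10.4
tcp_pos: [0.5064, -0.0216, 0.1434]
orientation: [0.232, 0.638, 0.689, 0.251]
wrist_force: [-0.3, 1.0, 0.5]
finger_gap: 0.0856
[ 0.50626274 -0.02147602  0.14319402] [-0.37157224 -0.20069185 -1.00381538  0.12041696  0.2829193  -0.35274675]
[ 0.57182322 -0.01663947  0.06735484] [[321.18496824 233.8560538 ]
 [321.03545768 145.40042479]]
```

View pics/w6.png

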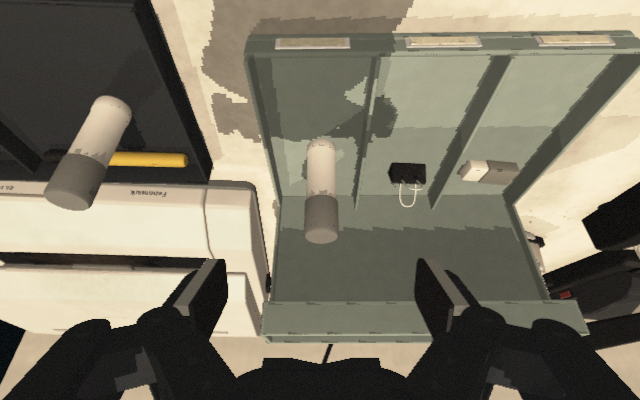

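Stick stands where predicted (cap centre ~(321,234)). Regrasp with 20° tilt.

Run:
```python
from h import *
M=Rt(20);G=np.array([.5719,-.0165,.068]);plan(G-.07*M[:,2],M);plan(G+.019*M[:,2],M)
```

```text
clock 10.45 pos [ 0.5063 -0.0215  0.1432] shift units(0.05) in present axes [-0.002  0.521  0.683]
turn units(8deg) present axes [ 2.5   -0.004 -0.003] ; shift in final axes [-0.002  0.723  0.463]
clock 10.45 pos [ 0.5063 -0.0215  0.1432] shift units(0.05) in present axes [-0.003 -0.088  2.355]
turn units(8deg) present axes [ 2.5   -0.004 -0.003] ; shift in final axes [-2.000e-03  7.230e-01  2.243e+00]
```

```bash
python3 -m inch '[[0.6,0,0,0,0,0,0],[0.7,0,0,0,0,0,0],[0.7,0,0,0,0,0,0],[0.5,0,0,0,0,0,0],[0,0,0,0,0.36,0.23,0],[0,0,0,0,0.36,0.23,0],[0,0,0,0,0,0,0],[0,0,0,0,0,0,0],[0,0,0,0,0,0,0]]'
python3 - <<'E'
from h import *
cv2.imwrite('pics/w7.png',env.read_camera('wrist')[:,:,::-1])
M=Rt(20);G=np.array([.5719,-.0165,.068]);plan(G+.019*M[:,2],M)
E
```

```text
clock: 11.35
tcp_pos: [0.5467, -0.0182, 0.1339]
orientation: [0.117, 0.669, 0.723, 0.127]
wrist_force: [-1.1, 0.4, 0.6]
finger_gap: 0.0852
clock 11.40 pos [ 0.5468 -0.0183  0.1343] shift units(0.05) in present axes [-0.004  0.019  1.799]
turn units(8deg) present axes [-0.001 -0.002 -0.004] ; shift in final axes [-0.003  0.019  1.799]
```

View pics/w7.png

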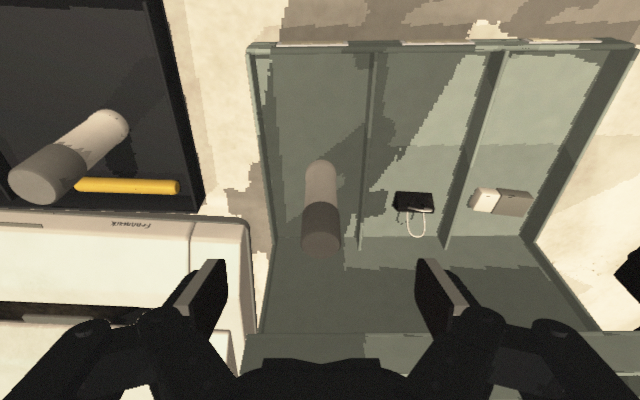

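Lip at row ~50, stick at (321,205), centred. Descending and closing, plus measuring the rack from this view.

```bash
python3 - <<'E'
from h import *
import pickle
c=KRt('wrist');pickle.dump(c,open('c7.pkl','wb'))
im=cv2.imread('pics/w7.png');cv2.imwrite('pics/w7z.png',cv2.resize(im[30:90,230:640],None,fx=1.9,fy=5,interpolation=cv2.INTER_CUBIC))
for n,uv,q in(('in R',(255,54),(-.086,-.119)),('div1',(374,52),(-.086,-.0405)),('div2',(500,51),(-.086,.0405))):
    p=onz(uv,.022,c);print(n,p,rk(p),q)
E
python3 -m inch '[[0,0,0,0,0.02,0.25,0],[0,0,0,0,0,0.35,0],[0,0,0,0,0,0.35,0],[0,0,0,0,0,0.35,0],[0,0,0,0,0,0.3,0],[0,0,0,0,0,0.2,0],[0,0,0,0,0,0,0],[0,0,0,0,0,0,0],[0,0,0,0,0,0,0.4],[0,0,0,0,0,0,0.6],[0,0,0,0,0,0,0.8],[0,0,0,0,0,0,0.8]]' 30;python3 -m inch '[[0,0,0,0,0,0,0.8],[0,0,0,0,0,0,0.8],[0,0,0,0,0,0,0.8]]' 30
```

```text
in R [ 0.48093544 -0.06585144  0.022     ] [-0.08321839 -0.11579305] (-0.086, -0.119)
div1 [0.47397208 0.01002015 0.022     ] [-0.08432479 -0.03961062] (-0.086, -0.0405)
div2 [0.46728786 0.09010811 0.022     ] [-0.08482851  0.04075421] (-0.086, 0.0405)
clock: 12.6
tcp_pos: [0.5799, -0.016, 0.0513]
orientation: [0.119, 0.669, 0.722, 0.128]
wrist_force: [-0.1, 0.1, -0.1]
finger_gap: 0.0283
clock: 12.9
tcp_pos: [0.58, -0.016, 0.0512]
orientation: [0.119, 0.669, 0.722, 0.128]
wrist_force: [-1.5, -0.5, 5.0]
finger_gap: 0.0256
```

View pics/w7z.png

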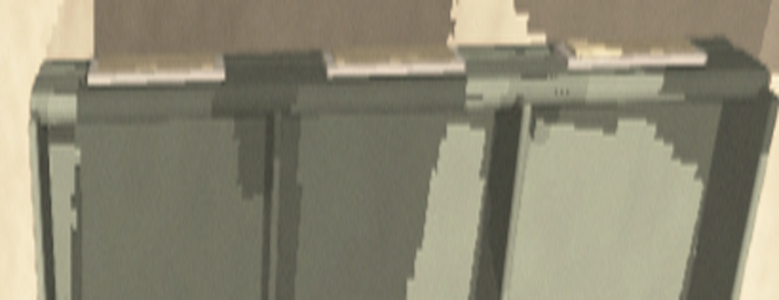

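```bash
python3 -m inch '[[0,0,0,0,0.014,-0.038,0.8],[0,0,0,0,0.014,-0.038,0.8],[0,0,0,0,0,0,0.8],[0,0,0,0,-0.15,-0.055,0.8],[0,0,0,0,-0.28,-0.102,0.8],[0,0,0,0,-0.28,-0.102,0.8],[0,0,0,0,-0.28,-0.102,0.8],[0,0,0,0,-0.21,-0.076,0.8],[0,0,0,0,-0.15,-0.055,0.8],[0,0,0,0,0,0,0.8],[0,0,0,0,0,0,0.8],[0,0,0,0,0,0,0.8]]' 30
python3 - <<'E'
from h import *
import pickle
pickle.dump(KRt('wrist'),open('c8.pkl','wb'))
cv2.imwrite('pics/w8.png',env.read_camera('wrist')[:,:,::-1])
p,M,s=cur();print(p,s['wrist_force'],s['finger_gap'],M[:,2],s['joint_pos'],p-.019*M[:,2])
E
```

```text
clock: 14.1
tcp_pos: [0.5089, -0.0217, 0.0551]
orientation: [0.119, 0.669, 0.722, 0.128]
wrist_force: [0.1, 1.0, -0.3]
finger_gap: 0.0256
[ 0.50885523 -0.0216325   0.05504449] [-0.20242512  0.58132605  0.74099431] 0.02583006681083211 [ 0.3430969   0.02621774 -0.93893405] [-0.27044919  0.09456116 -0.78360423  0.36071343  0.1171961  -0.32768424] [ 0.50233638 -0.02213063  0.07288424]
```

View pics/w8.png

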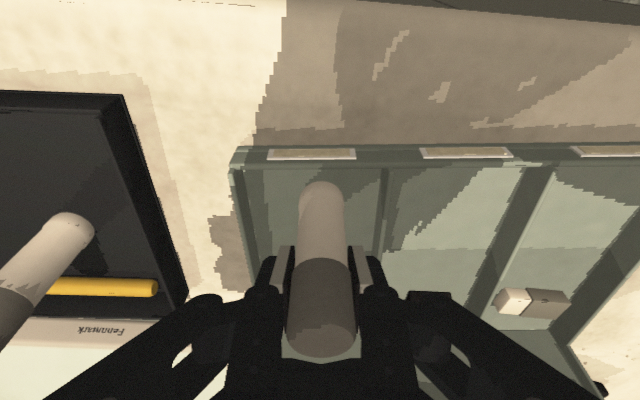

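Stick foot edge (row 181) is ~1 cm short of the lip (row 167). Lower a bit and creep forward watching force.

```bash
python3 -m inch '[[0,0,0,0,-0.02,0.056,0.8],[0,0,0,0,-0.075,-0.027,0.8],[0,0,0,0,-0.075,-0.027,0.8],[0,0,0,0,0,0,0.8],[0,0,0,0,0,0,0.8]]' 30;python3 -m inch '[[0,0,0,0,-0.019,-0.007,0.8],[0,0,0,0,0,0,0.8],[0,0,0,0,0,0,0.8]]' 30;python3 -m inch '[[0,0,0,0,-0.019,-0.007,0.8],[0,0,0,0,0,0,0.8],[0,0,0,0,0,0,0.8]]' 30
```

```text
clock: 14.65
tcp_pos: [0.4999, -0.0221, 0.0517]
orientation: [0.118, 0.669, 0.722, 0.128]
wrist_force: [-0.2, -0.3, -0.1]
finger_gap: 0.0256
clock: 14.95
tcp_pos: [0.4991, -0.0222, 0.0518]
orientation: [0.118, 0.669, 0.722, 0.128]
wrist_force: [-0.5, 0.4, -0.1]
finger_gap: 0.0258
clock: 15.25
tcp_pos: [0.4981, -0.0222, 0.0517]
orientation: [0.118, 0.669, 0.722, 0.128]
wrist_force: [-0.9, 0.0, 0.6]
finger_gap: 0.0257
```

Run:
```python
from h import *
cv2.imwrite('pics/w9.png',env.read_camera('wrist')[100:340,180:440,::-1].repeat(2,0).repeat(2,1))
p,M,s=cur();print(p,s['wrist_force'],p-.019*M[:,2])
```

```text
[ 0.49808155 -0.02226261  0.05173086] [ 0.85865861  0.31337585 -0.51674486] [ 0.491579   -0.02276335  0.06957648]
```

View pics/w9.png

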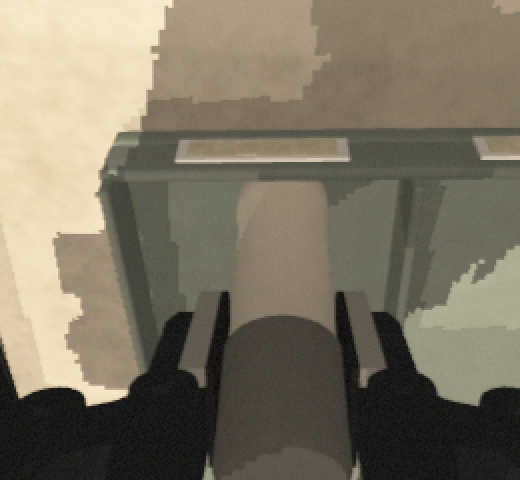

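```bash
python3 -m inch '[[0,0,0,0,-0.019,-0.007,0.8],[0,0,0,0,0,0,0.8],[0,0,0,0,0,0,0.8]]' 30;python3 -m inch '[[0,0,0,0,-0.019,-0.007,0.8],[0,0,0,0,0,0,0.8],[0,0,0,0,0,0,0.8]]' 30; python3 -m inch '[[0,0,0,0,-0.01,-0.004,0.8],[0,0,0,0,0,0,0.8],[0,0,0,0,0,0,0.8]]' 30
```

```text
clock: 15.6
tcp_pos: [0.497, -0.0223, 0.0517]
orientation: [0.118, 0.669, 0.722, 0.128]
wrist_force: [-0.1, 0.1, -0.7]
finger_gap: 0.0255
clock: 15.9
tcp_pos: [0.4961, -0.0224, 0.0518]
orientation: [0.118, 0.669, 0.722, 0.128]
wrist_force: [0.6, -1.4, -1.2]
finger_gap: 0.0258
clock: 16.2
tcp_pos: [0.4957, -0.0225, 0.0519]
orientation: [0.119, 0.669, 0.722, 0.128]
wrist_force: [0.9, 0.1, -1.1]
finger_gap: 0.026
```

```bash
python3 -m inch '[[0,0,0,0,-0.01,-0.004,0.8],[0,0,0,0,0,0,0.8],[0,0,0,0,0,0,0.8]]' 30;python3 -m inch '[[0,0,0,0,-0.01,-0.004,0.8],[0,0,0,0,0,0,0.8],[0,0,0,0,0,0,0.8]]' 30; python3 -m inch '[[0,0,0,0,-0.01,-0.004,0.8],[0,0,0,0,0,0,0.8],[0,0,0,0,0,0,0.8]]' 30
```

```text
clock: 16.5
tcp_pos: [0.4953, -0.0225, 0.052]
orientation: [0.119, 0.669, 0.722, 0.128]
wrist_force: [1.8, 1.4, -1.3]
finger_gap: 0.0258
clock: 16.8
tcp_pos: [0.4949, -0.0226, 0.052]
orientation: [0.119, 0.669, 0.722, 0.128]
wrist_force: [3.3, 0.8, -1.1]
finger_gap: 0.0255
clock: 17.1
tcp_pos: [0.4944, -0.0226, 0.0521]
orientation: [0.119, 0.669, 0.722, 0.128]
wrist_force: [4.4, 1.8, -1.0]
finger_gap: 0.0256
```

Lip contact (force in +x rising from TCP x≈0.4958). Now lower to the floor, ease off slightly and release.

```bash
python3 -m inch '[[0,0,0,0,0.012,0.005,0.8],[0,0,0,0,-0.005,0.013,0.8],[0,0,0,0,0,0,0.8],[0,0,0,0,0,0,0.8]]' 30;python3 -m inch '[[0,0,0,0,-0.005,0.013,0.8],[0,0,0,0,0,0,0.8],[0,0,0,0,0,0,0.8]]' 30
```

```text
clock: 17.5
tcp_pos: [0.4949, -0.0227, 0.0514]
orientation: [0.119, 0.669, 0.722, 0.128]
wrist_force: [2.8, 1.2, 3.1]
finger_gap: 0.0256
clock: 17.8
tcp_pos: [0.4955, -0.0227, 0.0513]
orientation: [0.119, 0.669, 0.722, 0.129]
wrist_force: [0.8, 0.8, 6.4]
finger_gap: 0.0258
```

```bash
python3 -m inch '[[0,0,0,0,0.003,-0.01,0.65],[0,0,0,0,0,0,0.55],[0,0,0,0,0,0,0.4],[0,0,0,0,0,0,0.2],[0,0,0,0,0,0,0],[0,0,0,0,0,0,0],[0,0,0,0,0,-0.3,0],[0,0,0,0,0,-0.5,0],[0,0,0,0,0,-0.6,0],[0,0,0,0,0,-0.6,0],[0,0,0,0,0,-0.6,0]]' 30;python3 -m inch '[[0,0,0,0,0,-0.3,0],[0,0,0,0,0,0,0],[0,0,0,0,0,0,0],[0,0,0,0,0,0,0]]'
python3 - <<'E'
from h import *
import pickle
c=KRt('wrist');pickle.dump(c,open('c10.pkl','wb'))
im=env.read_camera('wrist')[:,:,::-1];cv2.imwrite('pics/w10.png',im)
cv2.imwrite('pics/w10z.png',cv2.resize(im[80:280,220:420],None,fx=3,fy=3,interpolation=cv2.INTER_CUBIC))
p,M,s=cur();print(p,s['joint_pos'])
E
```

```text
clock: 18.9
tcp_pos: [0.4493, -0.0259, 0.174]
orientation: [0.118, 0.669, 0.723, 0.128]
wrist_force: [1.4, -0.7, 0.5]
finger_gap: 0.0856
clock: 19.3
tcp_pos: [0.4443, -0.0261, 0.1857]
orientation: [0.117, 0.669, 0.723, 0.127]
wrist_force: [0.6, -1.1, 0.1]
finger_gap: 0.0854
[ 0.44424525 -0.02608662  0.18558885] [-0.33451417 -0.19056489 -0.67418764  0.7664474   0.13770884 -0.38882021]
```

View pics/w10.png

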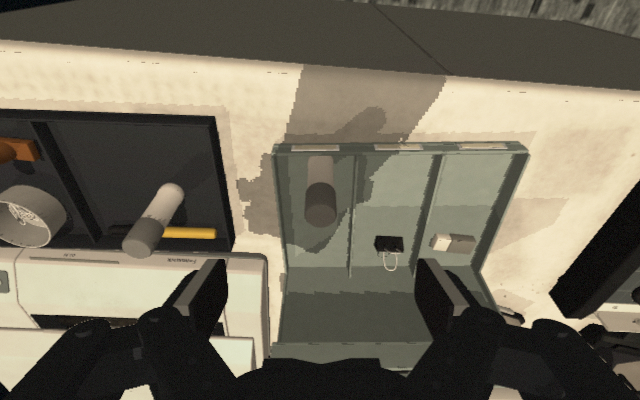

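View pics/w10z.png

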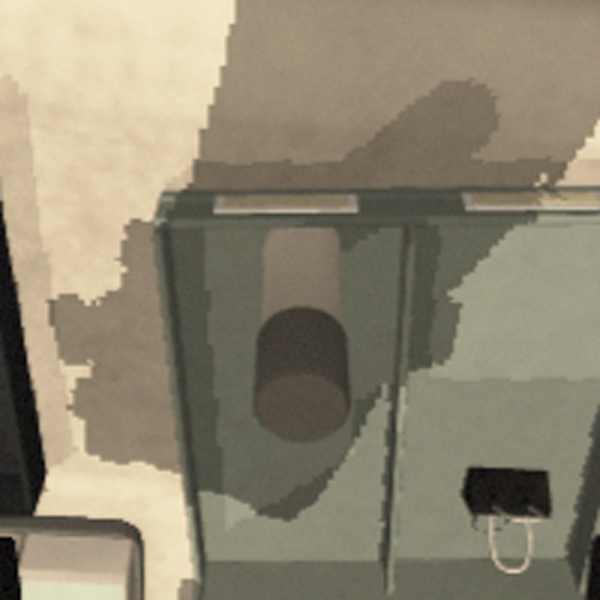

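Old stick is upright with its foot at the lip (zoom: foot row ~228, lip edge ~222). Now locating the new stick.

Run:
```python
from h import *
import pickle
c=pickle.load(open('c10.pkl','rb'))
im=cv2.imread('pics/w10.png');cv2.imwrite('pics/w10n.png',cv2.resize(im[165:275,100:240],None,fx=4,fy=4,interpolation=cv2.INTER_CUBIC))
print(onz((320.7,215),.096,c),proj([[.489,-.0232,.096],[.489,-.0232,.008],[.543,-.185,.091],[.543,-.185,.003]],c))
```

```text
[ 0.49015352 -0.02292648  0.096     ] [[320.46859355 213.87293494]
 [320.42353368 158.84950452]
 [134.60872534 246.49335242]
 [171.10494095 189.52401979]]
```

View pics/w10n.png

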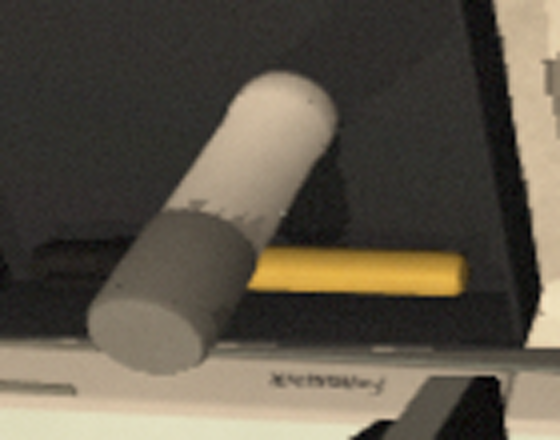

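Run:
```python
from h import *
import pickle
c=pickle.load(open('c10.pkl','rb'))
print(onz((137,249),.091,c),onz((171,193.5),.003,c))
G=np.array([.545,-.1835,.062]);M=Rt(40);plan(G-.10*M[:,2]+[0,0,.06],M)
```

```text
[ 0.54607251 -0.18372795  0.091     ] [ 0.54854125 -0.1862283   0.003     ]
clock 19.35 pos [ 0.4442 -0.0261  0.1856] shift units(0.05) in present axes [-3.294  0.543 -0.083]
turn units(8deg) present axes [-2.507 -0.006 -0.005] ; shift in final axes [-3.294  0.536  0.11 ]
```

```bash
python3 -m inch '[[0,0,0,-0.4,0.1,-0.02,0],[0,0,0,-0.6,0.1,-0.02,0],[0,0,0,-0.6,0.1,-0.02,0],[0,0,0,-0.6,0.1,-0.02,0],[0,0,0,-0.6,0.1,0,0],[0,0,0,-0.5,0.04,0,0],[-0.6,0,0,0,0,0,0],[-0.7,0,0,0,0,0,0],[-0.7,0,0,0,0,0,0],[-0.5,0,0,0,0,0,0],[0,0,0,0,0,0,0],[0,0,0,0,0,0,0]]';python3 -m inch '[[0,0,0,0,0,0,0],[0,0,0,0,0,0,0]]'
python3 - <<'E'
from h import *
import pickle
c=KRt('wrist');pickle.dump(c,open('c11.pkl','wb'))
cv2.imwrite('pics/w11.png',env.read_camera('wrist')[:,:,::-1])
G=np.array([.546,-.1845,.062]);M=Rt(40);plan(G-.06*M[:,2],M);print(cur()[2]['joint_pos'])
print(proj([[.546,-.1845,.091],[.546,-.1845,.003]],c))
E
```

```text
clock: 20.55
tcp_pos: [0.481, -0.1891, 0.1992]
orientation: [0.232, 0.639, 0.689, 0.251]
wrist_force: [0.1, -0.1, 1.4]
finger_gap: 0.0855
clock: 20.75
tcp_pos: [0.4823, -0.1893, 0.2008]
orientation: [0.233, 0.638, 0.69, 0.251]
wrist_force: [0.6, -1.2, 0.3]
finger_gap: 0.0852
clock 20.80 pos [ 0.4822 -0.1893  0.2007] shift units(0.05) in present axes [-0.002 -0.806  1.746]
turn units(8deg) present axes [0.009 0.    0.007] ; shift in final axes [-0.003 -0.804  1.747]
[-0.84179379 -0.16718871 -0.77688888  0.48906263  0.53715573 -0.78753794]
[[321.21014768 166.60567841]
 [321.16685367  97.03070918]]
```

View pics/w11.png

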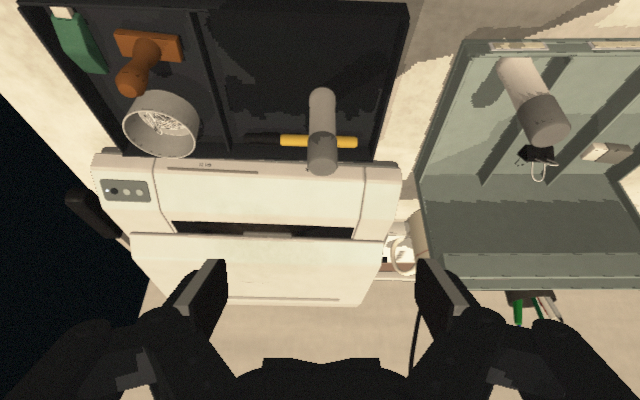

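```bash
python3 -m inch '[[0,0,0,0,-0.2,0.3,0],[0,0,0,0,-0.3,0.45,0],[0,0,0,0,-0.3,0.5,0],[0,0,0,0,0,0.5,0],[0,0,0,0,0,0,0],[0,0,0,0,0,0,0]]'
python3 - <<'E'
from h import *
cv2.imwrite('pics/w12.png',env.read_camera('wrist')[:,:,::-1])
G=np.array([.546,-.1842,.062]);M=Rt(40);plan(G+.019*M[:,2],M);print(cur()[2]['joint_pos'])
c=KRt('wrist');print(proj([[.546,-.1845,.091],[.546,-.1845,.003]],c))
E
```

```text
clock: 21.4
tcp_pos: [0.5073, -0.1866, 0.1073]
orientation: [0.232, 0.638, 0.69, 0.252]
wrist_force: [-1.1, -0.6, 0.3]
finger_gap: 0.085
clock 21.45 pos [ 0.5075 -0.1871  0.1081] shift units(0.05) in present axes [-1.000e-03 -3.000e-03  1.583e+00]
turn units(8deg) present axes [ 0.01  -0.001  0.005] ; shift in final axes [-1.000e-03 -1.000e-03  1.583e+00]
[-0.78625513  0.00813448 -0.90673553  0.15555286  0.51148392 -0.73053559]
[[320.8905443  257.72722466]
 [320.84568703 150.65181568]]
```

View pics/w12.png

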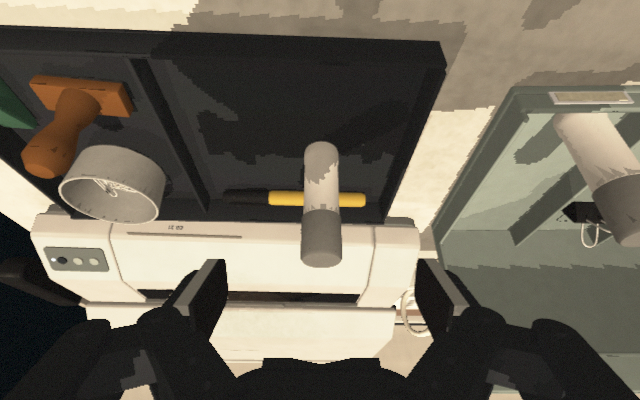

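The new stick's cap centre is at ~(321,257), matching the prediction. Descending and closing.

```bash
python3 -m inch '[[0,0,0,0,0,0.25,0],[0,0,0,0,0,0.35,0],[0,0,0,0,0,0.35,0],[0,0,0,0,0,0.3,0],[0,0,0,0,0,0.2,0],[0,0,0,0,0,0.13,0],[0,0,0,0,0,0,0],[0,0,0,0,0,0,0],[0,0,0,0,0,0,0.4],[0,0,0,0,0,0,0.6],[0,0,0,0,0,0,0.8],[0,0,0,0,0,0,0.8]]' 30;python3 -m inch '[[0,0,0,0,0,0,0.8],[0,0,0,0,0,0,0.8],[0,0,0,0,0,0,0.8]]' 30
python3 - <<'E'
from h import *
cv2.imwrite('pics/w13.png',env.read_camera('wrist')[:,:,::-1])
p,M,s=cur();print(p,s['joint_pos'],M.round(3),p-.019*M[:,2])
E
```

```text
clock: 22.65
tcp_pos: [0.5578, -0.1832, 0.0472]
orientation: [0.233, 0.638, 0.689, 0.251]
wrist_force: [0.0, 0.3, -0.1]
finger_gap: 0.0288
clock: 22.95
tcp_pos: [0.5579, -0.1831, 0.0472]
orientation: [0.233, 0.638, 0.689, 0.252]
wrist_force: [-1.0, 0.8, 2.5]
finger_gap: 0.026
[ 0.55796748 -0.18316222  0.04718922] [-0.69067693  0.20512407 -0.91262806 -0.09181781  0.46372423 -0.63588729] [[-0.077  0.763  0.642]
 [ 0.997  0.059  0.049]
 [-0.     0.644 -0.765]] [ 0.54576441 -0.18410185  0.06172201]
```

View pics/w13.png

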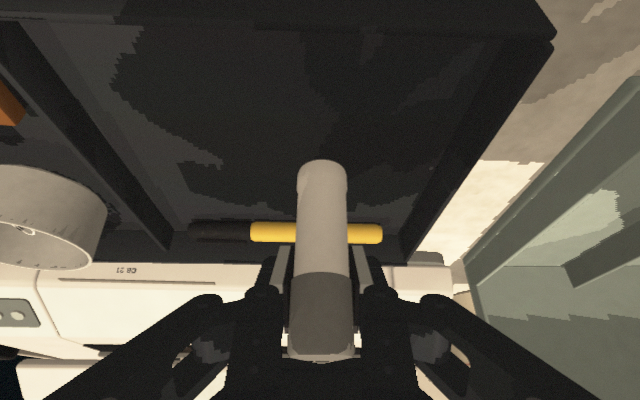

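New stick held (gap 26 mm). Computing the carry: straight up, across above the lane, then in along the tool axis under the overhang.

Run:
```python
from h import *
M=Rt(40)
print('contact frame',rk([.4893,-.0232]),'orig',rk([.6015,-.0144]))
d=.019*M[:,2]
A=np.array([.54577,-.1841,.117])+d
F=np.array([*wd((.0395,-.0765)),.0695])+d   # final grasp pt ~2mm above contact
B=F-.055*M[:,2]
for n,p in(('lift',A),('B',B),('F',F)):
    print(n,p.round(4));plan(p,M)
print('B-A',(M.T@(B-A)/.05).round(3))
```

```text
contact frame [-0.0715977  -0.07391143] orig [ 0.04094677 -0.07376837]
lift [ 0.5579 -0.1832  0.1024]
clock 23.00 pos [ 0.558  -0.1832  0.0472] shift units(0.05) in present axes [-0.     0.712 -0.846]
turn units(8deg) present axes [ 0.013  0.001 -0.   ] ; shift in final axes [ 0.     0.71  -0.847]
B [ 0.5772 -0.019   0.0971]
clock 23.00 pos [ 0.558  -0.1832  0.0472] shift units(0.05) in present axes [ 3.244  1.129 -0.354]
turn units(8deg) present axes [ 0.013  0.001 -0.   ] ; shift in final axes [ 3.244  1.129 -0.356]
F [ 0.6124 -0.0163  0.0549]
clock 23.00 pos [ 0.558  -0.1832  0.0472] shift units(0.05) in present axes [3.244 1.127 0.746]
turn units(8deg) present axes [ 0.013  0.001 -0.   ] ; shift in final axes [3.244 1.129 0.744]
B-A [3.244 0.418 0.491]
```

```bash
python3 -m inch '[[0,0,0,0,0.1,-0.12,0.8],[0,0,0,0,0.2,-0.24,0.8],[0,0,0,0,0.2,-0.24,0.8],[0,0,0,0,0.21,-0.247,0.8],[0,0,0,0,0,0,0.8],[0,0,0,0.3,0.04,0.05,0.8],[0,0,0,0.5,0.06,0.07,0.8],[0,0,0,0.5,0.06,0.08,0.8],[0,0,0,0.5,0.07,0.08,0.8],[0,0,0,0.5,0.07,0.08,0.8],[0,0,0,0.5,0.07,0.08,0.8],[0,0,0,0.44,0.048,0.051,0.8]]' 30; python3 -m inch '[[0,0,0,0,0,0,0.8],[0,0,0,0,0,0,0.8],[0,0,0,0,0,0,0.8]]' 30
python3 - <<'E'
from h import *
cv2.imwrite('pics/w14.png',env.read_camera('wrist')[:,:,::-1])
M=Rt(40)
F=np.array([*wd((.0395,-.0765)),.0695])+.019*M[:,2]
plan(F,M);print(cur()[2]['joint_pos'],cur()[2]['finger_gap'])
E
```

```text
clock: 24.2
tcp_pos: [0.5764, -0.0179, 0.0959]
orientation: [0.232, 0.638, 0.689, 0.251]
wrist_force: [-0.3, -0.8, 0.2]
finger_gap: 0.0258
clock: 24.5
tcp_pos: [0.5769, -0.0198, 0.0966]
orientation: [0.233, 0.639, 0.689, 0.251]
wrist_force: [-0.2, -0.0, -1.0]
finger_gap: 0.0251
clock 24.55 pos [ 0.577  -0.0201  0.0968] shift units(0.05) in present axes [0.023 0.007 1.098]
turn units(8deg) present axes [ 0.008  0.007 -0.008] ; shift in final axes [0.022 0.008 1.098]
[-0.29876932  0.04317101 -0.95498527 -0.09151714  0.23748646 -0.29205499] 0.025708176476421565
```

View pics/w14.png

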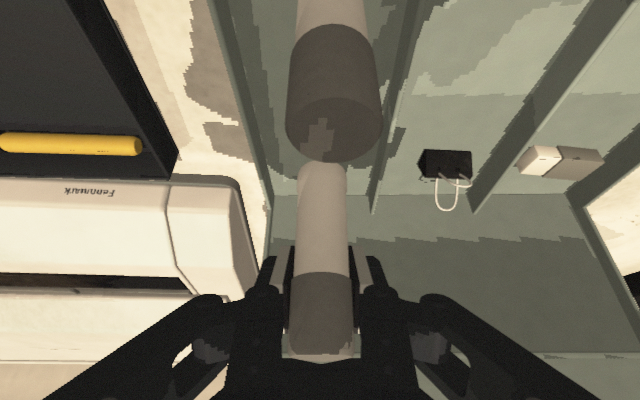

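Both sticks are in view: the old one upright at (335,80), the held one at (322,260). Going in along the tool axis.

```bash
python3 -m inch '[[0,0,0,0.02,0,0.15,0.8],[0,0,0,0,0,0.25,0.8],[0,0,0,0,0,0.25,0.8],[0,0,0,0,0,0.25,0.8],[0,0,0,0,0,0.2,0.8],[0,0,0,0,0,0,0.8],[0,0,0,0,0,0,0.8],[0,0,0,0,0,0,0.8]]' 30
python3 - <<'E'
from h import *
cv2.imwrite('pics/w15.png',env.read_camera('wrist')[:,:,::-1])
M=Rt(40);F=np.array([*wd((.0395,-.0765)),.0695])+.019*M[:,2]
plan(F,M);print(cur()[2]['wrist_force'])
E
```

```text
clock: 25.35
tcp_pos: [0.6121, -0.0156, 0.055]
orientation: [0.233, 0.638, 0.689, 0.251]
wrist_force: [0.3, -0.7, -0.4]
finger_gap: 0.0254
clock 25.40 pos [ 0.6122 -0.0156  0.0552] shift units(0.05) in present axes [-0.014  0.     0.007]
turn units(8deg) present axes [ 0.012  0.003 -0.002] ; shift in final axes [-0.014  0.     0.007]
[ 0.32634366 -0.94039665 -0.16946118]
```

View pics/w15.png

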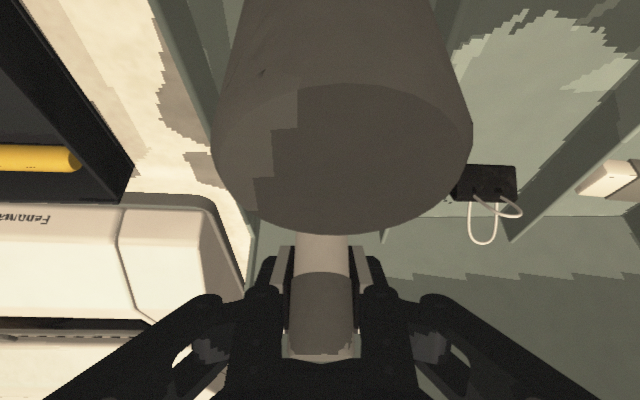

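```bash
python3 -m inch '[[0,0,0,0,-0.02,0.023,0.8],[0,0,0,0,0,0,0.8],[0,0,0,0,0,0,0.8]]' 30; python3 -m inch '[[0,0,0,0,-0.013,0.015,0.8],[0,0,0,0,0,0,0.8],[0,0,0,0,0,0,0.8]]' 30; python3 -m inch '[[0,0,0,0,-0.006,0.008,0.8],[0,0,0,0,0,0,0.8],[0,0,0,0,0,0,0.8]]' 30
```

```text
clock: 25.7
tcp_pos: [0.6122, -0.0155, 0.0535]
orientation: [0.233, 0.638, 0.689, 0.251]
wrist_force: [0.3, -0.0, -0.2]
finger_gap: 0.0254
clock: 26.0
tcp_pos: [0.6121, -0.0154, 0.0523]
orientation: [0.233, 0.638, 0.689, 0.251]
wrist_force: [-0.5, -0.4, -0.1]
finger_gap: 0.0256
clock: 26.3
tcp_pos: [0.6124, -0.0155, 0.052]
orientation: [0.233, 0.638, 0.689, 0.252]
wrist_force: [0.5, 0.7, 0.1]
finger_gap: 0.0253
```

```bash
python3 -m inch '[[0,0,0,0,-0.006,0.008,0.8],[0,0,0,0,0,0,0.8],[0,0,0,0,0,0,0.8]]' 30; python3 -m inch '[[0,0,0,0,-0.006,0.008,0.8],[0,0,0,0,0,0,0.8],[0,0,0,0,0,0,0.8]]' 30
```

```text
clock: 26.6
tcp_pos: [0.6127, -0.0155, 0.052]
orientation: [0.233, 0.638, 0.689, 0.252]
wrist_force: [-2.2, 1.4, 4.5]
finger_gap: 0.0256
clock: 26.9
tcp_pos: [0.6131, -0.0154, 0.052]
orientation: [0.234, 0.638, 0.689, 0.252]
wrist_force: [-3.3, 1.0, 7.8]
finger_gap: 0.0258
```

Floor contact. Release, then back out along the tool axis.

```bash
python3 -m inch '[[0,0,0,0,0.006,-0.008,0.8],[0,0,0,0,0,0,0.65],[0,0,0,0,0,0,0.55],[0,0,0,0,0,0,0.4],[0,0,0,0,0,0,0.2],[0,0,0,0,0,0,0],[0,0,0,0,0,0,0]]' 30; python3 -m inch '[[0,0,0,0,0,-0.2,0],[0,0,0,0,0,-0.4,0],[0,0,0,0,0,-0.5,0],[0,0,0,0,0,-0.5,0],[0,0,0,0,0,-0.5,0],[0,0,0,0,0,-0.5,0],[0,0,0,0,0.1,-0.5,0],[0,0,0,0,0.2,-0.3,0],[0,0,0,0,0,0,0],[0,0,0,0,0,0,0],[0,0,0,0,0,0,0]]'
python3 - <<'E'
from h import *
import pickle
c=KRt('wrist');pickle.dump(c,open('c16.pkl','wb'))
im=env.read_camera('wrist')[:,:,::-1];cv2.imwrite('pics/w16.png',im)
G=np.array([.6125-.0122,-.0155-.0009]);print(G,rk(G))
print(proj([[*G,.096],[*G,.008],[.489,-.0232,.096],[.489,-.0232,.008]],c));print(cur()[0])
E
```

```text
clock: 27.6
tcp_pos: [0.6121, -0.0155, 0.0512]
orientation: [0.233, 0.638, 0.689, 0.251]
wrist_force: [-0.8, -0.2, -0.2]
finger_gap: 0.0859
clock: 28.7
tcp_pos: [0.5138, -0.0227, 0.1897]
orientation: [0.232, 0.639, 0.689, 0.251]
wrist_force: [-0.7, -0.4, -0.3]
finger_gap: 0.0854
[ 0.6003 -0.0164] [ 0.03959648 -0.07567013]
[[320.77654627 197.60745579]
 [320.66885852 125.91947853]
 [323.65271611  92.77908069]
 [322.92197685  13.73954503]]
[ 0.51374675 -0.02264241  0.18943962]
```

View pics/w16.png

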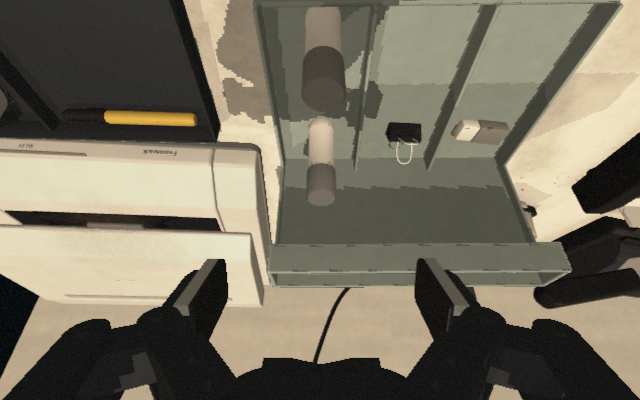

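Both sticks stand upright in the right lane (new cap at (321,199), old cap at (324,93)), matching predictions. Moving up and left for a last check from all cameras.

```bash
python3 -m inch '[[0,0,0,0,0.15,-0.2,0],[0,0,0,0,0.2,-0.4,0],[0,0,0,0,0.1,-0.5,0],[0,0,0,0,0,-0.5,0],[0,0,0,0,0,-0.3,0],[0.5,0,0,0,0,0,0],[0.7,0,0,0,0,0,0],[0.7,0,0,0,0,0,0],[0.6,0,0,0,0,0,0],[0,0,0,0,0,0,0],[0,0,0,0,0,0,0],[0,0,0,0,0,0,0]]'
python3 - <<'E'
from h import *
import pickle
c=KRt('wrist')
im=env.read_camera('wrist')[:,:,::-1];cv2.imwrite('pics/w17.png',im)
print(cur()[0],proj([[.489,-.0232,.096],[.489,-.0232,.008],[.6003,-.0164,.096],[.6003,-.0164,.008],[*wd((-.0847,-.075)),.022],[*wd((-.086,-.075)),.022]],c))
pickle.dump(c,open('c17.pkl','wb'))
E
python3 -m inch '[[0,0,0,0.5,0,0,0],[0,0,0,0.6,0,0,0],[0,0,0,0.7,0,0,0],[0,0,0,0.7,0,0,0],[0,0,0,0.7,0,0,0],[0,0,0,0.7,0,0,0],[0,0,0,0.7,0,0,0],[0,0,0,0.6,0,0,0],[0,0,0,0.4,0,0,0],[0,0,0,0,0,0,0],[0,0,0,0,0,0,0],[0,0,0,0,0,0,0]]'
python3 - <<'E'
from h import *
a=env.read_camera('scene')[165:300,190:440,::-1];b=env.read_camera('top')[140:260,185:445,::-1]
cv2.imwrite('pics/s18.png',cv2.resize(a,None,fx=3,fy=3,interpolation=cv2.INTER_CUBIC));cv2.imwrite('pics/t18.png',cv2.resize(b,None,fx=3,fy=3,interpolation=cv2.INTER_CUBIC))
E
```

```text
clock: 29.95
tcp_pos: [0.4698, -0.0261, 0.2768]
orientation: [0.118, 0.669, 0.722, 0.128]
wrist_force: [0.2, -0.8, -0.1]
finger_gap: 0.0854
[ 0.46974942 -0.02615047  0.27717325] [[322.34631866 134.25776403]
 [321.96021358 101.83134986]
 [320.64976421 220.80184534]
 [320.58414626 179.81991864]
 [321.05001336  95.19574996]
 [321.04960668  94.05452701]]
clock: 31.2
tcp_pos: [0.449, 0.2517, 0.2782]
orientation: [0.119, 0.669, 0.722, 0.128]
wrist_force: [0.6, -0.2, 0.8]
finger_gap: 0.085
```

View pics/w17.png

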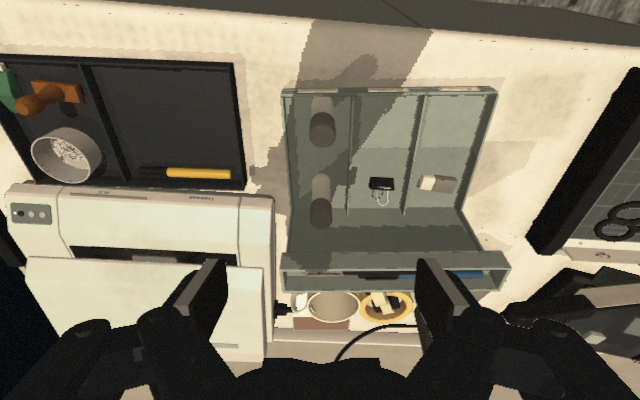

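View pics/s18.png

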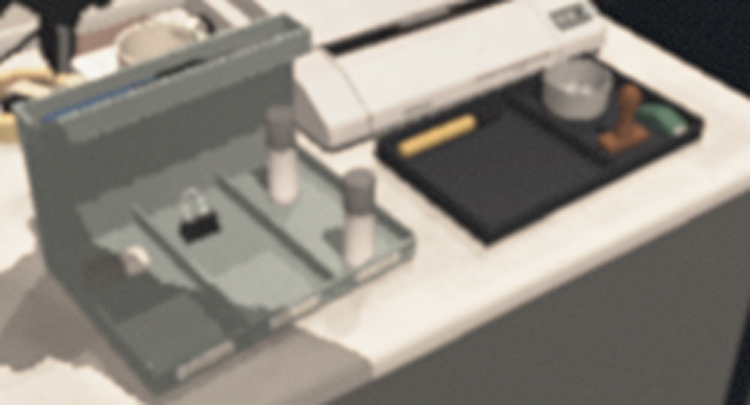

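View pics/t18.png

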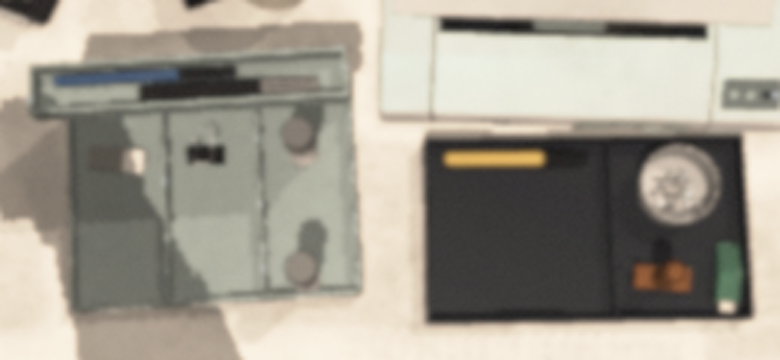

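Run:
```python
from h import *
im=cv2.imread('pics/w17.png');cv2.imwrite('pics/w17z.png',cv2.resize(im[80:155,275:375],None,fx=7,fy=7,interpolation=cv2.INTER_CUBIC))
```

```text
(no output)
```

View pics/w17z.png

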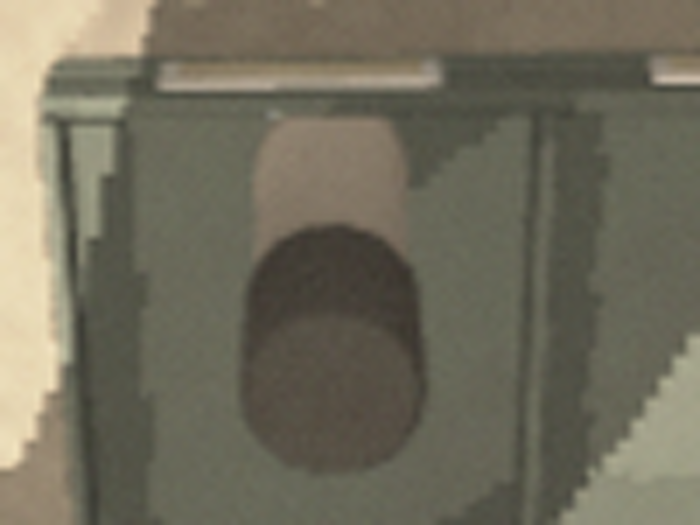

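Run:
```python
from h import *
import pickle
c=pickle.load(open('c17.pkl','rb'))
for r in (95.9,96.4,96.9): print(rk(onz((321.5,r),.022,c)))
print(rk(onz((322.6,136.1),.096,c)))
```

```text
[-0.0838943  -0.07448831]
[-0.08332144 -0.07448803]
[-0.08274748 -0.07448775]
[-0.06993556 -0.07363538]
```

The cap-axis-to-lip distance is 13.4 mm, against 13 mm for touching, so it agrees with the contact force. Everything else looks unmoved. Handing in.

Run:
```python
from workcell import env
print(env.hand_in(), env.get_state()['clock'])
```

```text
the job is handed in; nothing more can be done
the job is handed in; nothing more can be done
```

I restocked the right-hand lane and handed the job in at about 31 s on the clock. The old glue stick is now up against the front lip, and the new one stands behind it where the old one was.

- **Old stick:** I moved it forward in two steps. With the gripper tilted 40° the arm ran into joint 3's range limit partway, and the stick tilted about 2° in the grip. I set it back down upright mid-lane, regrasped at 20° tilt and brought it forward until the wrist force showed contact with the lip.
- **New stick:** I lifted it out of the pen tray, placed it at the back of the same lane and released it once the foot touched the floor.

**Last checks:**
- **Lip contact:** the final wrist picture puts the old stick's axis 13.4 mm from the lip edge, where touching is 13 mm. The lip hides the foot, so a gap of up to about 1 mm can't be ruled out by sight.
- **Position of the new stick:** it is within about 2 mm of the old stick's first position.
- **Upright and undisturbed:** both sticks look upright in the scene, top and wrist views. The eraser, clip, highlighter, tub, stamp and staple remover look unmoved.
- **Disagreement:** the cameras and arm readings differed by 1–2 mm at the end. An early wrist picture, taken while the arm was still settling, was about 8 mm off in x (up to 15 mm on the shelf edge), and I did not use it for the grasps.

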